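Close the tile shaker and hold its flywheel heavy side down

ROBOT

A 6-joint arm with a two-finger parallel gripper is mounted at the origin on the work surface. World frame = base frame: x ahead of the robot, y to its left, z up, the work surface at z = 0. Lengths are in m, angles in rad, forces in N, time in s.
With the tool pointing down it reaches from about 0.3 to 0.75 m from the base axis. Payload 8.5 kg.
Tool frame: the origin (TCP) lies at the very end of the fingers, on their centre line; the grasp point (between the pads) lies 19 mm behind it (ctrl.grip_depth is the distance from the TCP to the grasp point, in m); y points along the fingers, z is the direction in which the jaws open and shut, and the axes are right-handed (so a half turn about y gives the same grasp; the last joint's range is limited). The gripper opens to 85 mm and grips with 20 to 120 N. Pads are 22 mm wide; open, the fingers measure 114 mm over their backs; the gripper's body (76 mm by 85 mm) begins 54 mm behind the grasp point. The pads swing forward as they close: fully open they stand 13 mm farther back than shut.
Start: joints at [-1.551, 0.381, 1.297, -0, 1.464, -0.215], TCP at [0.128, -0.535, 0.231] pointing down, gripper open.
Joint ranges: [-3.11, 3.11], [-0.89, 2.33], [0.22, 2.48], [-1.42, 4.56], [0.17, 2.85], [-2.88, 2.88]. Speed limits (rad/s): [2.39, 2.39, 3.14, 3.14, 3.14, 3.14].

INTERFACE

Orientations are given as [roll, pitch, yaw] about the fixed x, y, z axes, in that order (R = Rz(yaw) Ry(pitch) Rx(roll)).
In Python, from bench import readout, snapshot, camera_info, ctrl gives the robot as it stands.
- The arm moves only by the tool carry_out, never from a script. Its arguments are lists of equal length, an entry for each row: "translation": the shift along the world's x, y, z in m, a list of three; "turn": the turn about the world's z in degrees; "grip": the opening, from 0 (shut) to 1 (fully open). A call has exactly 5 rows; each row shifts and turns the pose as measured when the row begins; what a row does not reach is not made up. A row lasts 1/12 s, in which the tool goes at most 41.7 mm and 7.16 degrees, less where a joint would pass 70% of its speed; a pose out of reach is approached as far as the arm can. A call is refused whole if a number of a shift passes 0.0417 or a number of a turn 7.16, either way. A call with a gripper value outside its range is refused whole. The fingers move at their own pace and stop on an object; "grip_force" is the grip in N (left out, the last holds). Time passes only in rows, so rows that do not move let the fingers close, or fill a call up. It gives the time, the measured TCP pose, the force and the opening at its end, in the units of the state.
- readout.observe(): the state, without advancing time (a new reading comes with each control period).
- snapshot(name): name is "side" or "top"; returns the picture (480x640x3 uint8, blue, green, red); there is no depth.
- camera_info(name): a dict with "fx", "fy", "cx", "cy" (pixels), "extrinsics" (4x4, takes a point from world to camera coordinates). Camera axes: x right, y up, looking along -z (the intrinsics and any distortion apply to the point x, -y, -z); pixel columns grow to the right and rows downward; lengths in m; the calibration is good to about 2 mm. A picture is of the moment at which its call begins. camera_info takes no time and is no camera call.
- ctrl.sign_off(): hands the job in, once; it reports no verdict.
The state is a dict: "t": time; "joints": joint angles; "qd": joint speeds; "joint_efforts": joint torques, N m; "position": TCP position; "eef_rot": TCP orientation; "wrist_force": force on the tool from outside, world axes, zero at the start; "moment": the same for the moment, N m; "opening": finger opening in m.
Only numpy, scipy, OpenCV 4.12 (cv2) and the standard library are available. Lean on these libraries where they do the work, as an engineer would, in place of code of your own. Each camera call takes 0.05 s, during which the arm holds its last target.

TASK

Get the bench tile shaker ready for me to pin its shaft: fold its two hinged tray leaves shut, the plain leaf first and then the lipped one so that its brass lip laps over it. Then turn the flywheel by hand to find its heavy side by feel, bring the heavy side straight down, and finish still gripping the flywheel motionless there, without letting go; leave the jar, dish, nipper and float where they are.

Things in the scene. Friction and masses are not known exactly. Their poses are not given: they have to be found in the camera images.
- axle (a point): Centre of the flywheel, on its axle, 95 mm above the table. Its axes are those of the fixed bench shaker: x away from the robot, y to the left along the axle, z up; the shaker's yaw is within 0.4 rad of square to the robot, its base plate 250 x 360 mm. The space beside both faces of the wheel's upper half is clear.
- tray (a point): Middle of the rim of the shaker's open wooden tray (200 mm in x, 160 mm in y), 160 mm above the table and 180 mm to the left (+y) of the flywheel's centre. Axes as for axle.
- flywheel (a joint): Angle (rad) of the flywheel, a closed dark iron disc of 136 mm diameter, 24 mm thick, flat faces (hub 34 mm diameter, 10 mm proud of each face). It turns about the axle (shaker's y) without end stops; the value grows as the wheel's top moves away from the robot (shaker's +x) and counts on past a full turn. At 0 the painted mark is on top; starts within 0.3, then may roll by itself.
- mark (a point): White painted witness mark across the rim and down both faces of the flywheel; the point is at 68 mm radius. A weight of 0.27 to 0.53 kg is clamped out of sight in the wheel, 42 mm from the axle, at an unknown angle to the mark that differs every time: this is the heavy side.
- bearing (a point): Pedestal bearing on the axle, 79 mm left of the wheel's centre, 24 mm thick, up to 23 mm above the axle. It drags (0.058 N m dry, 0.055 N m s/rad viscous; the weight gives 0.11 to 0.22 N m at most): let go, the wheel rolls heavy side down in some 3 s but stops 14 to 33 degrees short, on the side it came from, and stays put within that much of straight down or up. Straight down is midway between the stops.
- plain_leaf (a joint): Angle (rad) of the plain wooden leaf (196 x 77 mm, 9 mm thick) hinged on the tray's left rim, far from the flywheel. 0 = shut, lying flat inwards on the tray; pi/2 = upright; starts leaning open at 1.6 to 1.9, stop at 1.95. It stays at any angle; 1 to 2 N at its edge moves it.
- plain_leaf_hinge (a point): Middle of the plain leaf's hinge line, which runs along the shaker's x, at 161 mm height. The shut leaf reaches 79 mm from it towards -y and its top lies 9 mm above it. Axes as for axle.
- lipped_leaf (a joint): Angle in rad of the lipped leaf (same size, with a 2 mm thick brass lip reaching 15 mm past its free edge), hinged on the tray's right rim, beside the flywheel. 0 = shut; starts at 1.6 to 1.9, stop at 1.95; same stiffness.
- lipped_leaf_hinge (a point): Middle of the lipped leaf's hinge line, along the shaker's x, at 161 mm height. The shut leaf reaches 79 mm from it towards +y, its lip 94 mm, and its top lies 11 mm above it. Axes as for axle.
- jar_center (a point): Bystander: squat cobalt glass jar, 86 mm diameter, 99 mm high; its middle.
- dish_center (a point): Bystander: white ceramic palette dish, 140 mm diameter, 28 mm high; its middle.
- nipper_center (a point): Bystander: brass tile nipper lying flat, about 180 x 70 mm; its middle.
- float_center (a point): Bystander: grey rubber grout float, 240 x 95 mm, with a wooden handle 70 mm high; its middle.

How it is judged:
On the way, in this order (a step that is already met when the one before it is completed fails the run):
1. the plain leaf is folded shut while the lipped one is still open (value of joint plain_leaf below 0.08 rad and value of joint lipped_leaf above 0.35 rad), for 0.1 s.
2. the lipped leaf is folded shut over it (value of joint each of plain_leaf, lipped_leaf below 0.08 rad), for 0.1 s.
3. the hand turns the flywheel (contact force between the fingers and flywheel above 0.5 N and (velocity of joint flywheel above 0.08 rad/s or velocity of joint flywheel below -0.08 rad/s)), for 0.2 s.
At the end, for the whole second after the job is handed in: Both leaves are shut (within 0.08 rad), the fingers grip the flywheel (over 2 N) and hold it still, and its heavy side is within 0.17 rad (10 degrees) of straight down (all of step 2 and angle between slug_c0's own z axis and vertical below 0.17 rad and contact force between the fingers and flywheel above 2 N and velocity of joint flywheel between -0.06 and 0.06 rad/s); the arm keeps its last pose, push and grip.
It fails at once if the lipped leaf is folded down before the plain one (value of joint lipped_leaf below 0.35 rad and value of joint plain_leaf above 0.35 rad).
It fails at once if a bystander is moved over 20 mm (distance of any of jar_center, dish_center, nipper_center, float_center from where it was at the start of the episode above 0.02 m).
It also fails if it takes over 72 s, if anything falls off the work surface, if the arm or the gripper's body presses on something with over 40 N, if the wrist force passes 120 N, or if a joint passes its speed limit or range.

## Working session

There is one attempt and no reset: what is moved stays moved. The work goes in short steps, Python scripts to look and compute and a tool call to move; the robot and the scene stay as the last step left them, time stands still between calls to the robot, and variables do not carry over. Pictures are saved under pics/ and viewed, and the job is handed in when it is done.

Besides the shell and the picture viewer there is one more tool, called after "Call:" by a JSON object that holds its "fn" and its "kwargs". carry_out: Moves the arm, as the interface text tells. Its arguments: {"type":"object","properties":{"translation":{"type":"array","items":{"type":"array","items":{"type":"number"}}},"turn":{"type":"array","items":{"type":"number"}},"grip":{"type":"array","items":{"type":"number"}},"grip_force":{"type":"number"}},"required":["translation","turn","grip"]}

```bash
mkdir -p pics; ls; python3 - <<'E'
from bench import readout,snapshot,camera_info,ctrl
import cv2
print(readout.observe())
for n in("side","top"):
    cv2.imwrite(f"pics/{n}0.png",snapshot(n)); print(n,camera_info(n))
print(ctrl.grip_depth)
E
```

```text
pics
{'t': 0.0, 'joints': array([-1.55127464e+00,  3.81198991e-01,  1.29829421e+00,  3.75547646e-05,
        1.46358413e+00, -2.15338635e-01]), 'qd': array([-0.00208357, -0.00039519,  0.00100695,  0.00135551,  0.00192221,
       -0.00097893]), 'joint_efforts': array([ 4.02435498e-04, -4.48456085e+01, -2.31279856e+01, -1.48339195e-04,
        4.76240486e-03,  2.76189184e-05]), 'position': array([ 0.12796957, -0.53459676,  0.23069889]), 'eef_rot': array([-1.57223874e+00,  3.53714832e-04, -2.90673663e+00]), 'wrist_force': array([-1.63239715,  0.29815906, -0.73966196]), 'moment': array([0.04070865, 0.00220417, 0.02772853]), 'opening': 0.0855046458031545}
side {'fx': 624.2902255064039, 'fy': 624.2902255064039, 'cx': 319.28169980327783, 'cy': 227.66630493489438, 'extrinsics': array([[-0.89082003, -0.45369179,  0.02456494,  0.47249541],
       [ 0.25822469, -0.46105498,  0.84896897, -0.24287658],
       [-0.37384446,  0.76262184,  0.52787143, -1.56699233],
       [ 0.        ,  0.        ,  0.        ,  1.        ]])}
top {'fx': 589.574986074784, 'fy': 589.574986074784, 'cx': 309.3907042930611, 'cy': 232.10992337917153, 'extrinsics': array([[ 0.0094156 , -0.99994857,  0.00377008,  0.00158216],
       [ 0.99754948,  0.00965427,  0.06929531, -0.52382966],
       [-0.06932814,  0.00310838,  0.99758907, -1.45028915],
       [ 0.        ,  0.        ,  0.        ,  1.        ]])}
0.0187
```

View pics/side0.png

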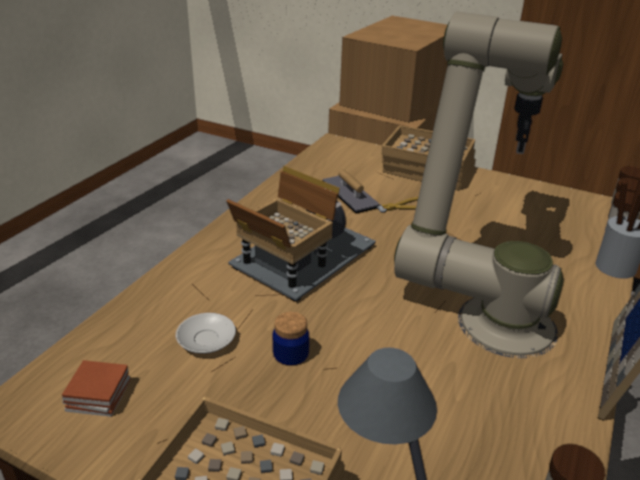

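View pics/top0.png

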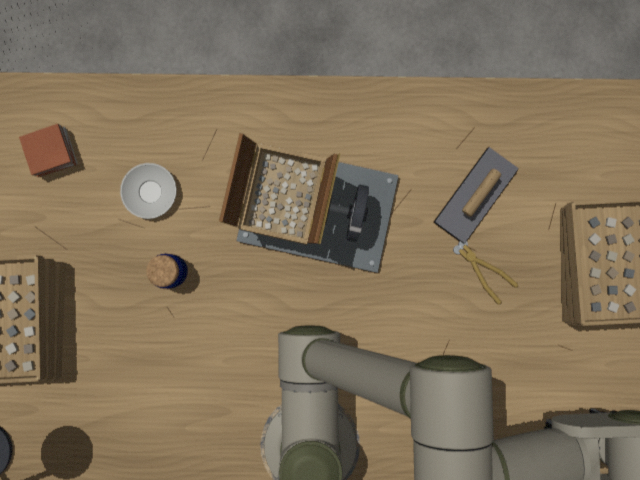

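The side view shows the shaker near (300,225) with both leaves open. The top view shows it near (318,205), with the wheel at about (358,213), the jar at (167,271), the dish at (149,191), the nipper at (487,272) and the float at (477,195). Next I'll zoom in.

```bash
python3 - <<'E'
import cv2
a=cv2.imread("pics/top0.png")[120:280,210:410]
cv2.imwrite("pics/topz.png",cv2.resize(a,None,fx=4,fy=4,interpolation=cv2.INTER_CUBIC))
a=cv2.imread("pics/side0.png")[160:310,215:395]
cv2.imwrite("pics/sidez.png",cv2.resize(a,None,fx=4,fy=4,interpolation=cv2.INTER_CUBIC))
E
```

```text
(no output)
```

View pics/topz.png

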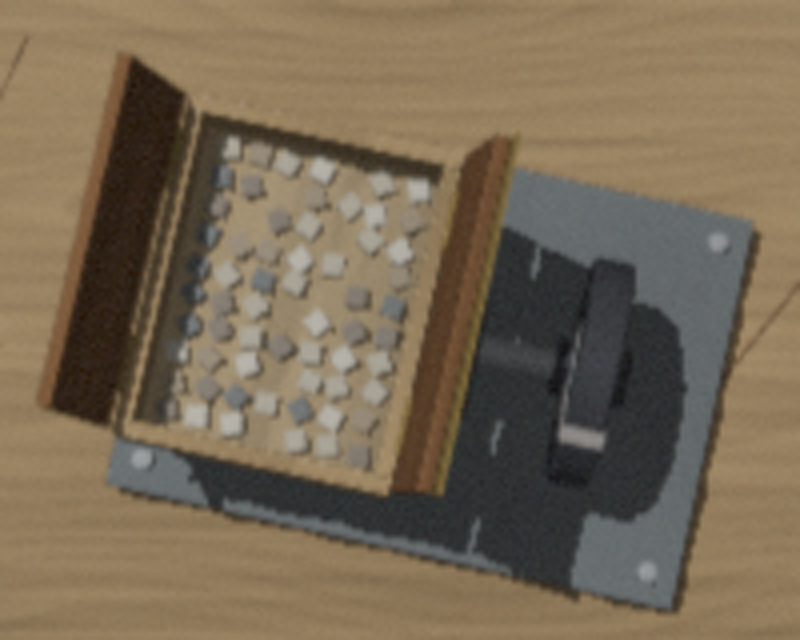

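View pics/sidez.png

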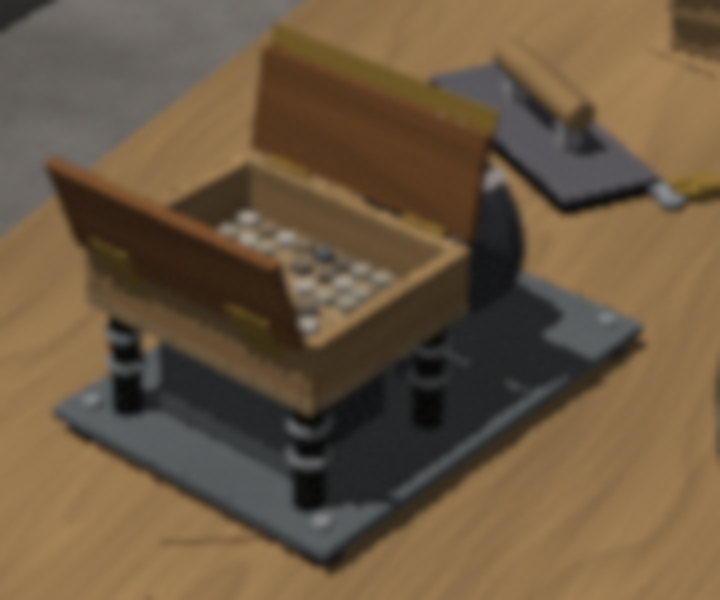

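Both leaves lean open. The mark is visible on the rim at about (583,437) in the zoomed top view, and the wheel silhouette runs from about (615,262) to (570,484). Now I'll work out the shaker pose.

```bash
cat > h.py <<'E'
import numpy as np,cv2
from bench import readout,snapshot,camera_info
def ray(n,u,v):
    c=camera_info(n);E=c["extrinsics"];d=np.array([(u-c["cx"])/c["fx"],-(v-c["cy"])/c["fy"],-1.])
    R=E[:3,:3];return -R.T@E[:3,3],R.T@d
def onz(n,u,v,z):
    o,d=ray(n,u,v);return o+d*(z-o[2])/d[2]
def proj(n,p):
    c=camera_info(n);q=c["extrinsics"]@np.append(p,1);return np.array([c["cx"]+c["fx"]*q[0]/-q[2],c["cy"]-c["fy"]*q[1]/-q[2]])
def tz(p): return 210+p[0]/4,120+p[1]/4
E
python3 - <<'E'
from h import *
np.set_printoptions(precision=4,suppress=True)
print("cams",ray("side",0,0)[0],ray("top",0,0)[0])
P=lambda u,v,z:onz("top",*tz((u,v)),z)
A=P(755,225,.008);B=P(677,610,.008);C=P(108,485,.008)
print("plate",A,B,C,np.linalg.norm(A-B),np.linalg.norm(B-C))
e=A-B;print("yaw",np.arctan2(e[1],e[0])); e=C-B;print("yaw",np.arctan2(-e[0],e[1]), "centre",(A+C)/2)
s1,s2,s3=P(718,242,.01),P(647,572,.01),P(142,459,.01);e=s1-s2;print("screws",np.arctan2(e[1],e[0]),np.arctan2(-(s3-s2)[0],(s3-s2)[1]),(s1+s3)/2)
w1,w2=P(616,262,.1),P(571,484,.1);e=w1-w2;print("wheel",w1,w2,np.linalg.norm(e),np.arctan2(e[1],e[0]),(w1+w2)/2)
t1,t2=P(118,435,.16),P(392,494,.16);e=t1-t2;print("tray near",t1,t2,np.linalg.norm(e),np.arctan2(-e[0],e[1]))
t3=P(200,103,.16);e=t3-t1;print("left",t3,np.linalg.norm(e),np.arctan2(e[1],e[0]))
E
```

```text
cams [-0.1022  1.2974  1.0218] [0.422  0.0111 1.4831]
plate [ 0.6681 -0.2178  0.008 ] [ 0.4251 -0.1688  0.008 ] [0.4998 0.1876 0.008 ] 0.24792539271983594 0.36419925267353714
yaw -0.19889643369494797
yaw -0.20662144375698507 centre [ 0.584  -0.0151  0.008 ]
screws -0.20983417230273083 -0.2106609441771146 [ 0.5865 -0.0139  0.01  ]
wheel [ 0.6299 -0.1213  0.1   ] [ 0.4982 -0.0952  0.1   ] 0.13426567075034268 -0.19525149986884613 [ 0.564  -0.1083  0.1   ]
tray near [0.52   0.1643 0.16  ] [0.4883 0.0099 0.16  ] 0.15762479654756198 -0.2027063893952472
left [0.7095 0.1211 0.16  ] 0.19439492321232005 -0.22420038945753037
```

Both measurements put the axle at about (0.564, -0.108) with yaw about -0.205. I'll raise the closed hand, cross over to the left of the plain leaf and turn the jaws onto the axle direction.

Call:
{"fn": "carry_out", "kwargs": {"translation": [[0.018,0.029,0.02],[0.018,0.029,0.02],[0.018,0.029,0.02],[0.018,0.029,0.02],[0.018,0.029,0.02]], "turn": [-5,-5,-5,-5,-5], "grip": [0,0,0,0,0]}}

```text
t: 0.52
position: [0.2167, -0.3861, 0.3262]
eef_rot: [-1.588, -0.002, 2.915]
wrist_force: [0.8, 0.2, 0.6]
opening: 0.0256
```

Call:
{"fn": "carry_out", "kwargs": {"translation": [[0.021,0.034,0],[0.021,0.034,0],[0.021,0.034,0],[0.021,0.034,0],[0.021,0.034,0]], "turn": [0,0,0,0,0], "grip": [0,0,0,0,0]}}

```text
t: 0.93
position: [0.3239, -0.2088, 0.3298]
eef_rot: [-1.582, 0.003, 2.905]
wrist_force: [1.1, -0.6, 0.0]
opening: 0.0001
```

Call:
{"fn": "carry_out", "kwargs": {"translation": [[0.021,0.034,0],[0.021,0.034,0],[0.021,0.034,0],[0.021,0.034,0],[0.021,0.034,0]], "turn": [0,0,0,0,0], "grip": [0,0,0,0,0]}}

```text
t: 1.35
position: [0.4302, -0.0293, 0.3297]
eef_rot: [-1.582, 0.003, 2.904]
wrist_force: [0.1, -0.9, 0.6]
opening: 0.0005
```

Call:
{"fn": "carry_out", "kwargs": {"translation": [[0.0225,0.034,0],[0.0225,0.034,0],[0.0225,0.034,0],[0.0225,0.034,0],[0.0225,0.034,0]], "turn": [1.9,0,0,0,0], "grip": [0,0,0,0,0]}}

```text
t: 1.77
position: [0.5416, 0.1468, 0.3287]
eef_rot: [-1.581, 0.001, 2.941]
wrist_force: [0.2, -1.4, -0.1]
opening: 0.0001
```

Call:
{"fn": "carry_out", "kwargs": {"translation": [[0.018,0.025,0],[0.018,0.025,0],[0.018,0.025,0],[0,0,-0.02],[0,0,-0.02]], "turn": [0,0,0,0,0], "grip": [0,0,0,0,0]}}

```text
t: 2.18
position: [0.6008, 0.2342, 0.2868]
eef_rot: [-1.583, 0.004, 2.949]
wrist_force: [-0.1, -1.2, -1.0]
opening: -0.0002
```

```bash
cat > shot.py <<'E'
import sys
from h import *
k=sys.argv[1]
a=snapshot("top");b=snapshot("side")
cv2.imwrite(f"pics/raw_t{k}.png",a);cv2.imwrite(f"pics/raw_s{k}.png",b)
a=cv2.resize(a[120:280,210:410],None,fx=2,fy=2,interpolation=cv2.INTER_CUBIC);b=cv2.resize(b[140:300,215:415],None,fx=2,fy=2,interpolation=cv2.INTER_CUBIC)
cv2.imwrite(f"pics/v{k}.png",np.hstack([a,b]))
s=readout.observe();O=np.array([.564,-.108]);d=s["position"][:2]-O;c,n=np.cos(-.205),np.sin(-.205)
print("t",round(s["t"],2),"x'",round(d@[c,n],4),"y'",round(d@[-n,c],4),"z",round(s["position"][2],4),"yaw",round(s["eef_rot"][2],3),s["wrist_force"].round(2))
E
python3 shot.py 1
```

```text
t 2.28 x' -0.0349 y' 0.3413 z 0.2844 yaw 2.948 [-0.29 -0.32 -0.29]
```

View pics/v1.png

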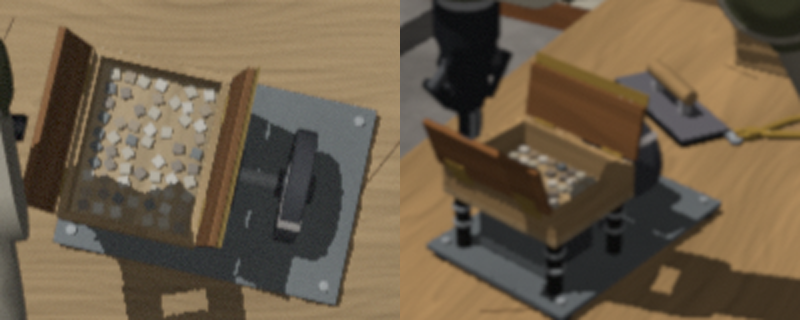

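The hand is left of the plain leaf, with the fingertips at about (20,127) in the left panel. The mark has moved towards the robot, to about (287,238), so the wheel is rolling in the negative direction. Next I'll lower the hand and fold the plain leaf.

Call:
{"fn": "carry_out", "kwargs": {"translation": [[0,0,-0.03],[0,0,-0.03],[0,0,-0.025],[-0.004,-0.0196,0],[-0.004,-0.0196,0]], "turn": [-0.4,0,0,0,0], "grip": [0,0,0,0,0]}}

```text
t: 2.7
position: [0.5912, 0.1947, 0.2011]
eef_rot: [-1.584, 0.002, 2.943]
wrist_force: [1.7, 2.7, 2.2]
opening: 0.0
```

Call:
{"fn": "carry_out", "kwargs": {"translation": [[-0.004,-0.0196,0],[-0.004,-0.0196,0],[-0.004,-0.0196,0],[-0.003,-0.0147,0],[-0.002,-0.01,-0.004]], "turn": [0,0,0,0,0], "grip": [0,0,0,0,0]}}

```text
t: 3.12
position: [0.574, 0.1072, 0.2051]
eef_rot: [-1.59, 0.009, 2.942]
wrist_force: [-0.2, 1.0, 0.6]
opening: -0.0001
```

```bash
python3 shot.py 2
```

```text
t 3.22 x' -0.0343 y' 0.2126 z 0.2036 yaw 2.941 [ 0.19  0.22 -0.59]
```

View pics/v2.png

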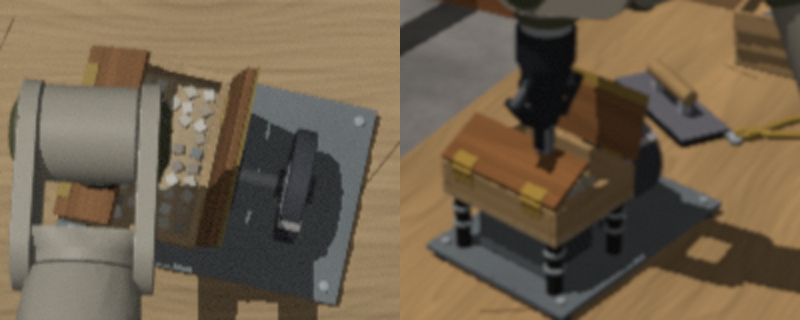

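The plain leaf has folded down to about 30 degrees and the finger is on top of it near (545,150) in the right panel. Now I'll press it flat.

Call:
{"fn": "carry_out", "kwargs": {"translation": [[-0.001,-0.004,-0.012],[-0.001,-0.004,-0.012],[0,-0.002,-0.01],[0,0,-0.006],[0,0,-0.003]], "turn": [0,0,0,0,0], "grip": [0,0,0,0,0]}}

```text
t: 3.63
position: [0.5733, 0.0976, 0.1698]
eef_rot: [-1.588, 0.018, 2.941]
wrist_force: [-11.3, -3.9, 25.7]
opening: 0.0001
```

```bash
python3 shot.py 3
```

```text
t 3.73 x' -0.0328 y' 0.2031 z 0.1698 yaw 2.942 [-12.13  -4.13  25.53]
```

View pics/v3.png

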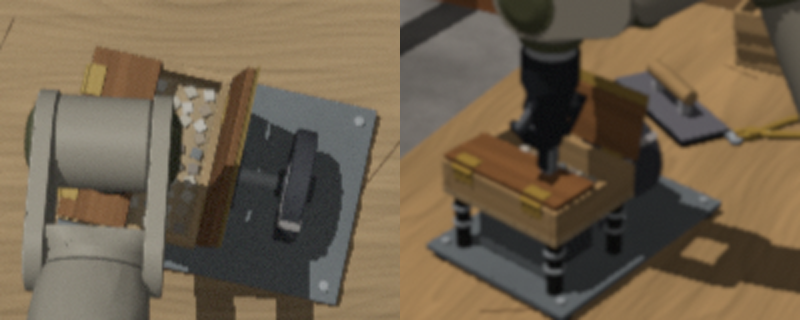

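The plain leaf lies flat, with 25 N of reaction at z 0.170. Next I'll lift, cross over the lipped leaf and come down on the wheel side.

Call:
{"fn": "carry_out", "kwargs": {"translation": [[0,0,0.04],[0,0,0.04],[0,0,0.04],[-0.0075,-0.036,0],[-0.0075,-0.036,0]], "turn": [0,0,0,0,0], "grip": [0,0,0,0,0]}}

```text
t: 4.15
position: [0.557, 0.0321, 0.2951]
eef_rot: [-1.588, 0.017, 2.952]
wrist_force: [0.4, 0.4, -1.5]
opening: -0.0003
```

Call:
{"fn": "carry_out", "kwargs": {"translation": [[-0.0075,-0.036,0],[-0.0075,-0.036,0],[-0.0075,-0.036,0],[0,0,0],[0,0,-0.02]], "turn": [0,0,0,0,0], "grip": [0,0,0,0,0]}}

```text
t: 4.57
position: [0.5346, -0.083, 0.2814]
eef_rot: [-1.585, 0.029, 2.951]
wrist_force: [0.4, 1.6, -0.0]
opening: -0.0001
```

```bash
python3 shot.py 4
```

```text
t 4.67 x' -0.0359 y' 0.0197 z 0.2762 yaw 2.952 [-0.47 -0.18 -0.22]
```

View pics/v4.png

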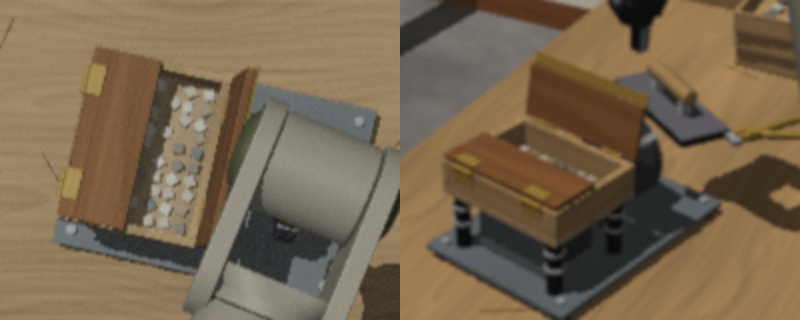

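The plain leaf stays shut. The hand is above the wheel side of the lipped leaf at y' 0.02, so I'll lower it and fold that leaf.

Call:
{"fn": "carry_out", "kwargs": {"translation": [[0,0,-0.035],[0,0,-0.035],[0.004,0.0196,-0.002],[0.004,0.0196,0],[0.004,0.0196,0]], "turn": [-0.6,0,0,0,0], "grip": [0,0,0,0,0]}}

```text
t: 5.08
position: [0.5474, -0.0206, 0.206]
eef_rot: [-1.584, 0.023, 2.94]
wrist_force: [-0.3, -2.4, -0.3]
opening: -0.0002
```

Call:
{"fn": "carry_out", "kwargs": {"translation": [[0.004,0.0196,0],[0.004,0.0196,0],[0.003,0.015,0],[0.003,0.013,0],[0.001,0.006,-0.004]], "turn": [0,0,0,0,0], "grip": [0,0,0,0,0]}}

```text
t: 5.5
position: [0.5645, 0.0626, 0.2058]
eef_rot: [-1.583, 0.024, 2.948]
wrist_force: [-0.7, -0.4, 0.2]
opening: 0.0
```

```bash
python3 shot.py 5
```

```text
t 5.6 x' -0.0348 y' 0.1663 z 0.2044 yaw 2.948 [-1.07 -0.26 -0.59]
```

View pics/v5.png

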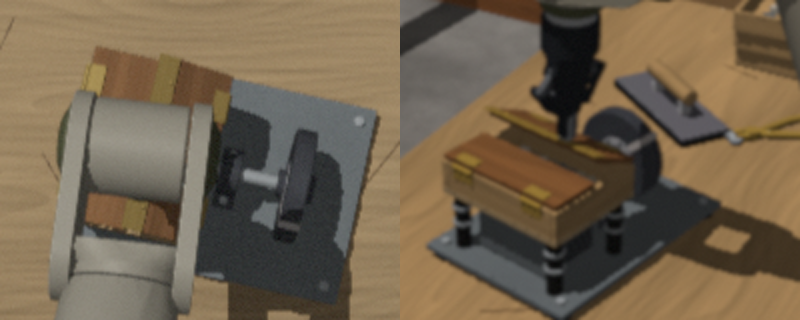

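The lipped leaf is at about 25 degrees. The side panel now shows the wheel face, with the mark at about (640,145), which is the robot-facing side. I'll press the leaf shut.

Call:
{"fn": "carry_out", "kwargs": {"translation": [[0,0,-0.012],[0,0,-0.012],[0,0,-0.01],[0,0,-0.005],[0,0,-0.003]], "turn": [0,0,0,0,0], "grip": [0,0,0,0,0]}}

```text
t: 6.02
position: [0.5652, 0.0615, 0.1697]
eef_rot: [-1.585, 0.032, 2.949]
wrist_force: [-13.1, 3.4, 31.4]
opening: -0.0004
```

Call:
{"fn": "carry_out", "kwargs": {"translation": [[0,0,0],[0,0,0.035],[0,0,0.035],[0,0,0.03],[-0.007,-0.034,0]], "turn": [0,0,0,0,0], "grip": [0,0,0,0,0]}}

```text
t: 6.43
position: [0.5563, 0.0281, 0.2754]
eef_rot: [-1.585, 0.029, 2.952]
wrist_force: [0.6, -0.8, 0.4]
opening: -0.0001
```

```bash
python3 shot.py 6
```

```text
t 6.53 x' -0.0359 y' 0.1258 z 0.2709 yaw 2.944 [0.06 1.01 0.34]
```

View pics/v6.png

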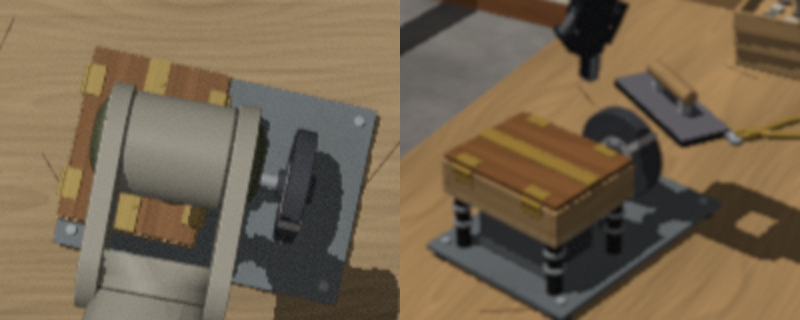

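Both leaves are shut, with the brass lip lapping over the plain leaf. I'll zoom in on the wheel in the side view to read the mark.

```bash
cat >> h.py <<'E'
yaw=-.205;X=np.array([np.cos(yaw),np.sin(yaw),0]);Y=np.array([-np.sin(yaw),np.cos(yaw),0]);O=np.array([.564,-.108,.095])
def face(n,u,v,off=.012):
    o,d=ray(n,u,v);p=o+d*((O+off*Y-o)@Y)/(d@Y)-O;return p@X,p[2]
def zoom(raw,out,n="side",x0=500,y0=185,w=60,h=60,k=8):pass
E
python3 - <<'E'
from h import *
b=cv2.imread("pics/raw_s6.png")
print(proj("side",O+.012*Y),proj("side",O+.012*Y+.068*X),proj("side",O+.012*Y+[0,0,.068]))
a=cv2.resize(b[185:245,295:355],None,fx=10,fy=10,interpolation=cv2.INTER_CUBIC)
for t in np.arange(0,2*np.pi,np.pi/18):
    p=(proj("side",O+.012*Y+.068*(np.sin(t)*X+np.cos(t)*np.array([0,0,1])))-[295,185])*10+4.5;cv2.circle(a,tuple(int(q) for q in p),2,(0,255,0),-1)
a=cv2.convertScaleAbs(a,alpha=1.8);cv2.imwrite("pics/w6.png",a)
E
```

```text
[324.09684696 217.8197136 ] [305.98757175 210.00027565] [324.78517471 197.21308819]
```

View pics/w6.png

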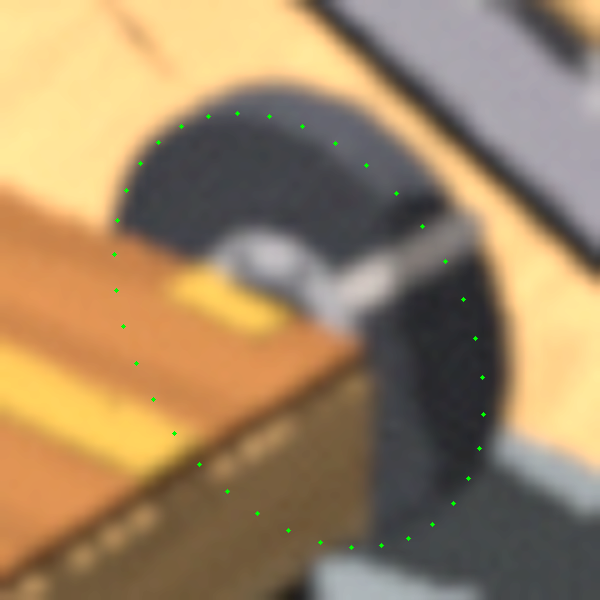

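The predicted rim circle fits the wheel well. The mark runs on the face from about (365,292) to (440,248) in this zoom.

```bash
cat > mk.py <<'E'
import sys
from h import *
# usage: mk.py k [u v]... measure from zoom px
for s in sys.argv[1:]:
    u,v=map(float,s.split(","));x,z=face("side",295+(u-4.5)/10,185+(v-4.5)/10);print(s,"r",round(np.hypot(x,z),4),"deg",round(np.degrees(np.arctan2(x,z)),1))
E
python3 mk.py 365,292 405,270 440,248
```

```text
365,292 r 0.0336 deg -46.5
405,270 r 0.0523 deg -46.9
440,248 r 0.0689 deg -46.5
```

The mark points agree at -46.7 degrees. I'll open the gripper, go over the far upper part of the wheel, and check there whether the wheel has settled.

Call:
{"fn": "carry_out", "kwargs": {"translation": [[0.0115,-0.0345,0],[0.0115,-0.0345,0],[0.0115,-0.0345,0],[0.0115,-0.0345,0],[0,0,0]], "turn": [-0.4,0,0,0,0], "grip": [1,1,1,1,1]}}

```text
t: 6.95
position: [0.5994, -0.122, 0.2698]
eef_rot: [-1.583, 0.017, 2.937]
wrist_force: [1.0, 0.3, -0.7]
opening: 0.0604
```

```bash
sed -i 's/^k=sys.argv\[1\]/k=sys.argv[1]/' shot.py; cat >> shot.py <<'E'
b=cv2.imread(f"pics/raw_s{k}.png")
w=cv2.convertScaleAbs(cv2.resize(b[185:245,295:355],None,fx=10,fy=10,interpolation=cv2.INTER_CUBIC),alpha=1.8);cv2.imwrite(f"pics/w{k}.png",w)
v=cv2.imread(f"pics/v{k}.png");cv2.imwrite(f"pics/c{k}.png",np.hstack([cv2.resize(v,(400,160)),cv2.resize(w,(400,400))[:160]*0]) if 0 else np.vstack([cv2.resize(v,(560,224)),cv2.copyMakeBorder(cv2.resize(w,(370,370),interpolation=cv2.INTER_AREA),0,0,0,190,cv2.BORDER_CONSTANT)]))
E
python3 shot.py 7; python3 - <<'E'
from h import *
from scipy.optimize import brentq
u,v=tz=(210+583/4,120+437/4)
for off in (0,):
  o,d=ray("top",u,v)
  f=lambda z:(lambda p:np.hypot(p@X,p[2])-.068)(o+d*(z-o[2])/d[2]-O)
  z=brentq(f,.12,.17);p=o+d*(z-o[2])/d[2]-O;print("start deg",np.degrees(np.arctan2(p@X,p[2])),p@Y)
E
```

```text
t 7.05 x' 0.0357 y' -0.0024 z 0.2704 yaw 2.94 [ 0.    0.94 -0.39]
start deg -39.006023118944654 0.001048698092910212
```

View pics/c7.png

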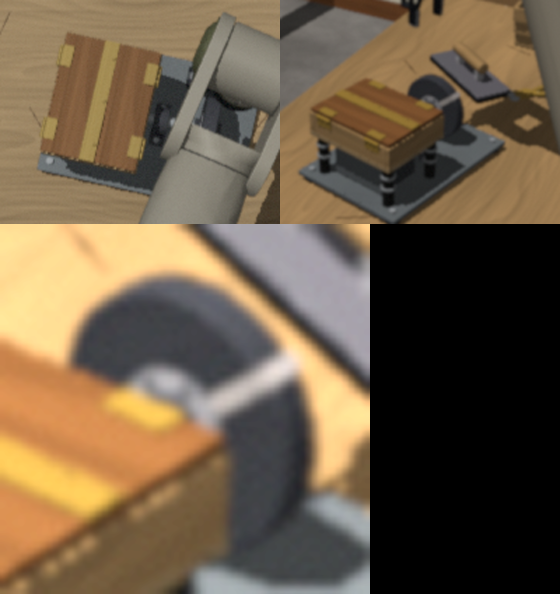

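The wheel is settled and the mark is unchanged. I'll check the earlier top frames offline for which way it rolled.

```bash
python3 - <<'E'
from h import *
L=[]
for f in("top0","raw_t1","raw_t2","raw_t3","raw_t5"):
    a=cv2.imread(f"pics/{f}.png")[180:245,340:372];L.append(cv2.convertScaleAbs(cv2.resize(a,None,fx=5,fy=5,interpolation=cv2.INTER_CUBIC),alpha=1.8))
cv2.imwrite("pics/roll.png",np.hstack(L))
for d in(-30,-40,-47,-55): print(d,(proj("top",O+.068*(np.sin(np.radians(d))*X+np.cos(np.radians(d))*np.array([0,0,1])))-[340,180])*5)
E
```

```text
-30 [ 86.14845703 226.80343383]
-40 [ 80.45521774 248.81361769]
-47 [ 76.68206099 262.59052775]
-55 [ 72.67210709 276.37975267]
```

View pics/roll.png

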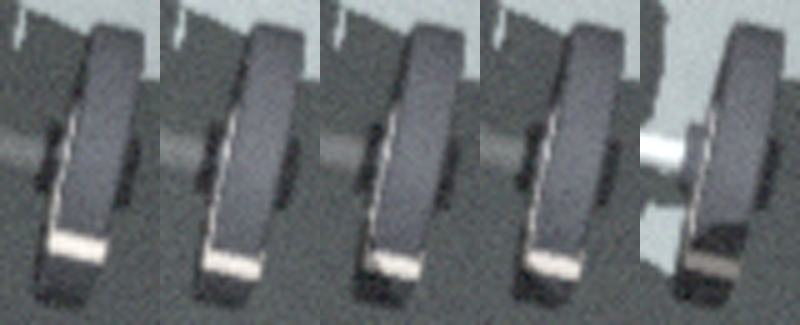

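The frames show the mark moving from row 245 to row 263 and then stopping. So the wheel rolled negative and stopped at -46.8 degrees, and straight down lies 14 to 33 degrees further negative. Next I'll descend onto the far upper side of the wheel.

Call:
{"fn": "carry_out", "kwargs": {"translation": [[0.0004,0.002,-0.035],[0,0,-0.035],[0,0,-0.035],[0,0,-0.035],[0,0,-0.015]], "turn": [0,0,0,0,0], "grip": [1,1,1,1,1]}}

```text
t: 7.47
position: [0.5981, -0.1103, 0.1154]
eef_rot: [-1.585, 0.027, 2.943]
wrist_force: [-0.8, 1.2, -0.4]
opening: 0.0854
```

```bash
python3 shot.py 8
```

```text
t 7.57 x' 0.0343 y' 0.0047 z 0.1168 yaw 2.943 [-0.25  0.16  0.44]
```

View pics/c8.png

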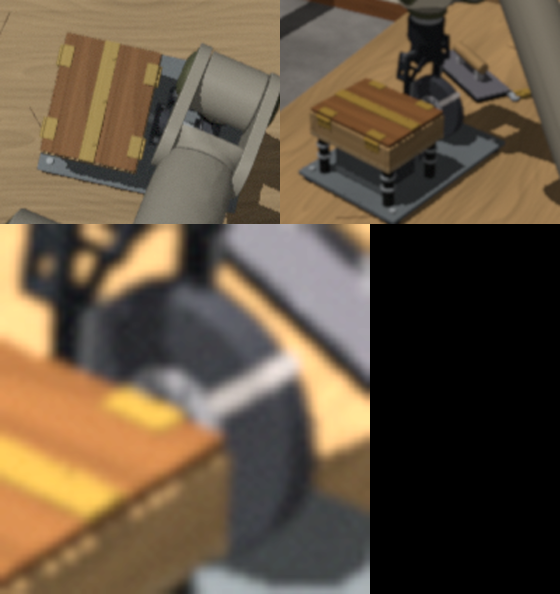

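The fingers straddle the wheel's far upper side. I'll trim a few millimetres and close.

Call:
{"fn": "carry_out", "kwargs": {"translation": [[-0.001,-0.005,-0.008],[0,0,0],[0,0,0],[0,0,0],[0,0,0]], "turn": [-0.3,0,0,0,0], "grip": [1,0,0,0,0], "grip_force": 25}}

```text
t: 7.98
position: [0.5995, -0.1148, 0.1143]
eef_rot: [-1.583, 0.036, 2.94]
wrist_force: [-0.4, 0.7, -0.0]
opening: 0.039
```

Call:
{"fn": "carry_out", "kwargs": {"translation": [[0,0,0],[0,0,0],[-0.005,0.001,0.0035],[-0.006,0.0012,0.004],[-0.009,0.002,0.006]], "turn": [0,0,0,0,0], "grip": [0,0,0,0,0]}}

```text
t: 8.4
position: [0.5806, -0.1089, 0.1273]
eef_rot: [-1.585, 0.039, 2.94]
wrist_force: [2.7, -0.8, -18.9]
opening: 0.0238
```

```bash
python3 shot.py 9
```

```text
t 8.5 x' 0.0149 y' 0.0025 z 0.128 yaw 2.94 [-4.38  0.06 -6.05]
```

View pics/c9.png

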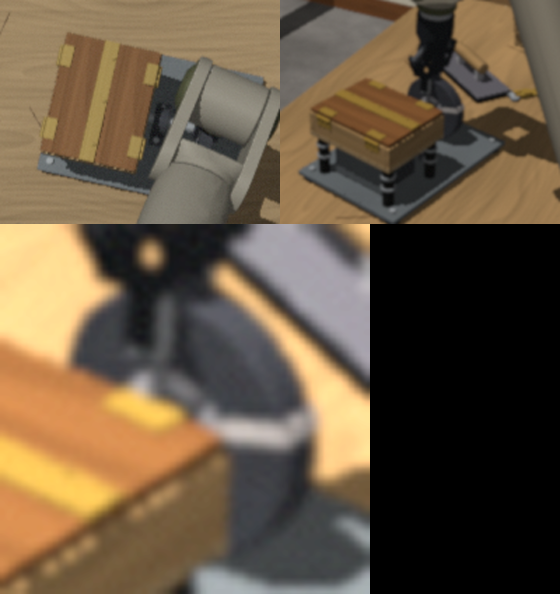

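The wheel follows the hand and the mark has turned on towards the robot. I'll keep sweeping along the arc.

Call:
{"fn": "carry_out", "kwargs": {"translation": [[-0.01,0.002,0.0015],[-0.01,0.002,0],[-0.01,0.002,-0.002],[-0.0095,0.002,-0.004],[-0.0085,0.0017,-0.0057]], "turn": [0,0,0,0,0], "grip": [0,0,0,0,0]}}

```text
t: 8.92
position: [0.5414, -0.1006, 0.1251]
eef_rot: [-1.586, 0.072, 2.938]
wrist_force: [6.4, 3.9, 9.1]
opening: 0.0238
```

```bash
python3 shot.py 10
```

```text
t 9.02 x' -0.025 y' 0.0026 z 0.1245 yaw 2.938 [3.86 2.43 3.79]
```

View pics/c10.png

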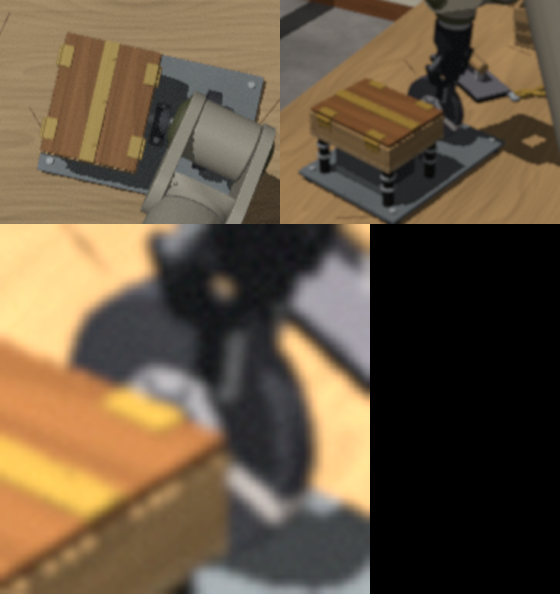

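The mark is now near (454,460) in the zoom, at about -115 degrees. One more arc.

Call:
{"fn": "carry_out", "kwargs": {"translation": [[-0.0085,0.0017,-0.0055],[-0.0075,0.0015,-0.007],[-0.005,0.001,-0.006],[0,0,0],[0,0,0]], "turn": [0,0,0,0,0], "grip": [0,0,0,0,0]}}

```text
t: 9.43
position: [0.5293, -0.098, 0.1166]
eef_rot: [-1.584, 0.106, 2.938]
wrist_force: [4.4, -0.2, -12.1]
opening: 0.0236
```

```bash
python3 shot.py 11;python3 mk.py 454,460
```

```text
t 9.53 x' -0.0361 y' 0.0027 z 0.1165 yaw 2.938 [ 3.95  0.12 -5.8 ]
454,460 r 0.0615 deg -108.3
```

View pics/c11.png

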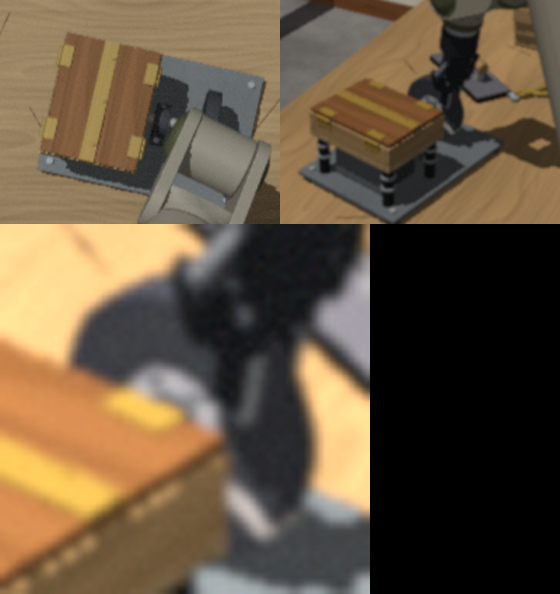

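The mark is near (429,496) in the zoom, at about -120 degrees. I'll release and see whether the wheel rolls back to the other stop.

Call:
{"fn": "carry_out", "kwargs": {"translation": [[0,0,0],[0,0,0],[0,0,0],[0,0,0],[0,0,0]], "turn": [0,0,0,0,0], "grip": [1,1,1,1,1]}}

```text
t: 9.95
position: [0.5299, -0.0983, 0.119]
eef_rot: [-1.584, 0.108, 2.938]
wrist_force: [0.7, -0.0, -0.1]
opening: 0.082
```

```bash
python3 mk.py 429,496; python3 shot.py 12
```

```text
429,496 r 0.0612 deg -124.8
t 10.05 x' -0.0354 y' 0.0025 z 0.1189 yaw 2.938 [-1.25 -0.52  0.59]
```

Call:
{"fn": "carry_out", "kwargs": {"translation": [[0,0,0.02],[0,0,0.02],[0,0,0.02],[0,0,0],[0,0,0]], "turn": [0,0,0,0,0], "grip": [1,1,1,1,1]}}

```text
t: 10.47
position: [0.5288, -0.0979, 0.1804]
eef_rot: [-1.585, 0.105, 2.937]
wrist_force: [-1.0, 0.9, 0.9]
opening: 0.0856
```

```bash
python3 shot.py 13
```

```text
t 10.57 x' -0.0366 y' 0.0027 z 0.1799 yaw 2.937 [-0.14 -0.47 -0.08]
```

View pics/c12.png

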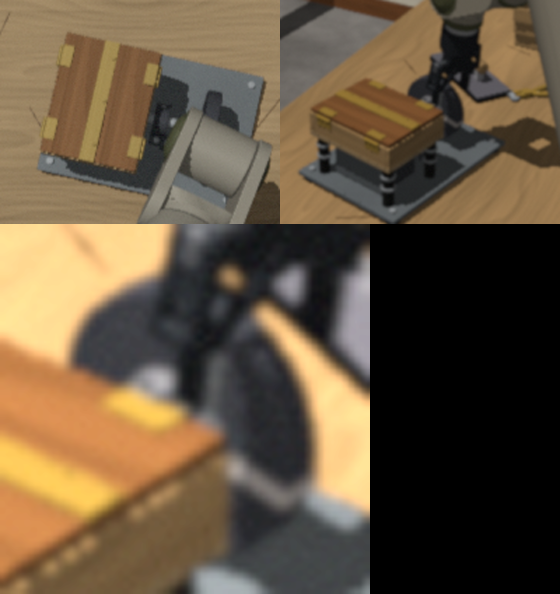

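View pics/c13.png

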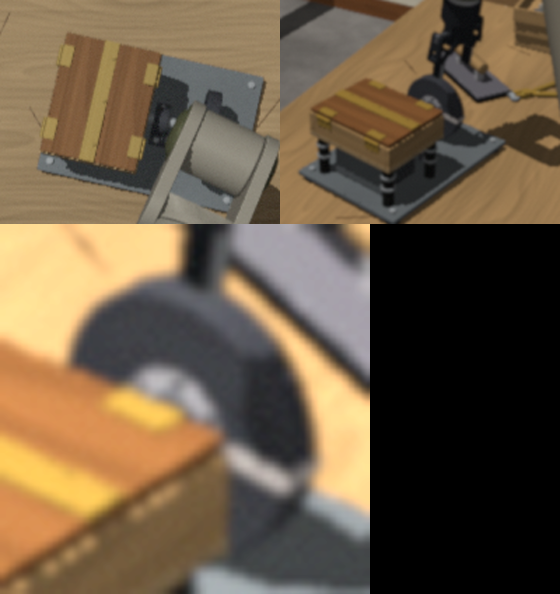

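The wheel is rolling back, with the mark now at about -97 degrees. I'll let it settle while I bring the hand above the wheel's top.

Call:
{"fn": "carry_out", "kwargs": {"translation": [[0,0,0.01],[0.0085,-0.0018,0],[0.0085,-0.0018,0],[0.0085,-0.0018,0],[0,0,0]], "turn": [0,0,0,0,0], "grip": [1,1,1,1,1]}}

```text
t: 10.98
position: [0.5556, -0.1034, 0.1855]
eef_rot: [-1.587, 0.097, 2.937]
wrist_force: [-0.4, -0.5, 0.6]
opening: 0.0849
```

Call:
{"fn": "carry_out", "kwargs": {"translation": [[0,0,0],[0,0,0],[0,0,0],[0,0,0],[0,0,0]], "turn": [0,0,0,0,0], "grip": [1,1,1,1,1]}}

```text
t: 11.4
position: [0.5555, -0.1032, 0.1831]
eef_rot: [-1.588, 0.093, 2.937]
wrist_force: [-0.3, 0.0, -0.9]
opening: 0.0856
```

Call:
{"fn": "carry_out", "kwargs": {"translation": [[0,0,0],[0,0,0],[0,0,0],[0,0,0],[0,0,0]], "turn": [0,0,0,0,0], "grip": [1,1,1,1,1]}}

```text
t: 11.82
position: [0.5551, -0.1031, 0.1835]
eef_rot: [-1.588, 0.094, 2.937]
wrist_force: [-0.1, 0.2, 0.1]
opening: 0.0853
```

Call:
{"fn": "carry_out", "kwargs": {"translation": [[0,0,0],[0,0,0],[0,0,0],[0,0,0],[0,0,0]], "turn": [0,0,0,0,0], "grip": [1,1,1,1,1]}}

```text
t: 12.23
position: [0.5552, -0.1031, 0.1836]
eef_rot: [-1.587, 0.094, 2.937]
wrist_force: [-0.4, -0.5, 0.1]
opening: 0.0853
```

Call:
{"fn": "carry_out", "kwargs": {"translation": [[0,0,0],[0,0,0],[0,0,0],[0,0,0],[0,0,0]], "turn": [0,0,0,0,0], "grip": [1,1,1,1,1]}}

```text
t: 12.65
position: [0.5551, -0.1031, 0.1836]
eef_rot: [-1.588, 0.094, 2.937]
wrist_force: [-0.1, 0.1, -0.3]
opening: 0.0854
```

```bash
python3 shot.py 14
```

```text
t 12.75 x' -0.0097 y' 0.003 z 0.1836 yaw 2.937 [ 0.11  0.29 -0.14]
```

Call:
{"fn": "carry_out", "kwargs": {"translation": [[0,0,0],[0,0,0],[0,0,0],[0,0,0],[0,0,0]], "turn": [0,0,0,0,0], "grip": [1,1,1,1,1]}}

```text
t: 13.17
position: [0.5552, -0.1031, 0.1836]
eef_rot: [-1.587, 0.094, 2.937]
wrist_force: [0.3, 0.7, -0.1]
opening: 0.0853
```

Call:
{"fn": "carry_out", "kwargs": {"translation": [[0,0,0],[0,0,0],[0,0,0],[0,0,0],[0,0,0]], "turn": [0,0,0,0,0], "grip": [1,1,1,1,1]}}

```text
t: 13.58
position: [0.5551, -0.1031, 0.1836]
eef_rot: [-1.588, 0.094, 2.937]
wrist_force: [0.6, -0.6, -1.0]
opening: 0.0856
```

Call:
{"fn": "carry_out", "kwargs": {"translation": [[0,0,0],[0,0,0],[0,0,0],[0,0,0],[0,0,0]], "turn": [0,0,0,0,0], "grip": [1,1,1,1,1]}}

```text
t: 14.0
position: [0.5552, -0.1031, 0.1836]
eef_rot: [-1.588, 0.094, 2.937]
wrist_force: [0.1, -0.3, -0.5]
opening: 0.0854
```

Call:
{"fn": "carry_out", "kwargs": {"translation": [[0,0,0],[0,0,0],[0,0,0],[0,0,0],[0,0,0]], "turn": [0,0,0,0,0], "grip": [1,1,1,1,1]}}

```text
t: 14.42
position: [0.5551, -0.1031, 0.1836]
eef_rot: [-1.588, 0.094, 2.937]
wrist_force: [0.2, -0.4, 0.4]
opening: 0.0854
```

```bash
python3 shot.py 15; python3 -c "
import cv2,numpy as np
cv2.imwrite('pics/w1415.png',np.hstack([cv2.resize(cv2.imread('pics/w%d.png'%k),(400,400)) for k in(14,15)]))"
```

```text
t 14.52 x' -0.0097 y' 0.003 z 0.1836 yaw 2.937 [ 0.24  0.47 -0.5 ]
```

View pics/w1415.png

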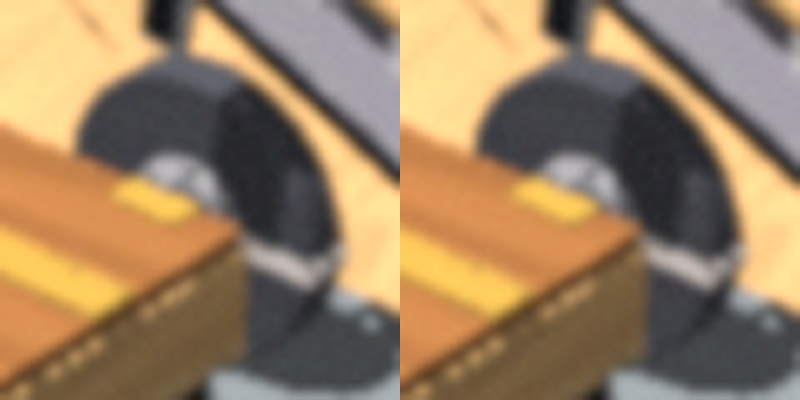

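View pics/w15.png

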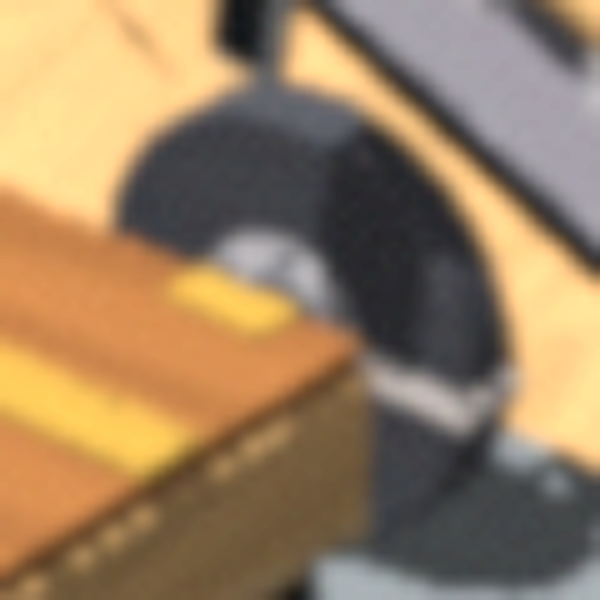

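The mark is settled, running on the face from about (378,378) to (465,418).

```bash
python3 mk.py 378,378 400,390 430,405 465,418; python3 - <<'E'
from h import *
w=cv2.imread("pics/w15.png");g=cv2.cvtColor(w,cv2.COLOR_BGR2HSV)
m=((g[:,:,1]<70)&(g[:,:,2]>150)).astype(np.uint8);m[:, :372]=0;m[:340]=0;m[440:]=0
n,l,s,c=cv2.connectedComponentsWithStats(m)
for i in range(1,n):
    if s[i,4]>200:
        print(s[i],c[i]);
        ys,xs=np.where(l==i)
        for x in range(378,466,15):
            yy=ys[xs==x]
            if len(yy): 
                a,b=face("side",295+(x-4.5)/10,185+(yy.mean()-4.5)/10);print(x,yy.mean(),np.hypot(a,b),np.degrees(np.arctan2(a,b)))
        for d in(-86,-80,-66,):pass
E
```

```text
378,378 r 0.0304 deg -96.0
400,390 r 0.0385 deg -96.0
430,405 r 0.0493 deg -95.4
465,418 r 0.0617 deg -93.7
[503 365  14  40 262] [509.74045802 381.65267176]
[ 372  369  113   57 2889] [424.71547248 396.83316026]
378 380.0 0.030543500138182945 -97.22743889312423
393 386.0 0.03590750473104708 -95.88160743184288
408 390.5 0.04120595150466684 -94.20877091144892
423 395.5 0.04652949201491306 -93.12309680002006
438 402.5 0.05191144084320178 -92.98391538824116
453 409.5 0.05727722779785435 -92.87119532511065
```

The second stop is at about -94 degrees and the first was at -46.7. The midpoint puts straight down at a mark angle of about -70.4, with a half-gap of 24 degrees, inside the expected 14 to 33. Next I'll descend, grip and turn about +24 degrees.

Call:
{"fn": "carry_out", "kwargs": {"translation": [[0,0,-0.02],[0,0,-0.02],[0,0,-0.015],[0,0,0],[0,0,0]], "turn": [0,0,0,0,0], "grip": [1,1,1,1,0], "grip_force": 30}}

```text
t: 14.93
position: [0.5558, -0.1033, 0.1282]
eef_rot: [-1.587, 0.098, 2.937]
wrist_force: [-0.0, 0.0, -0.3]
opening: 0.0751
```

Call:
{"fn": "carry_out", "kwargs": {"translation": [[0,0,0],[0,0,0],[0,0,0],[0,0,0],[0,0,0]], "turn": [0,0,0,0,0], "grip": [0,0,0,0,0]}}

```text
t: 15.35
position: [0.557, -0.1039, 0.1314]
eef_rot: [-1.585, 0.102, 2.937]
wrist_force: [2.1, 0.4, -6.5]
opening: 0.0234
```

Call:
{"fn": "carry_out", "kwargs": {"translation": [[0,0,0],[0.0045,-0.001,0.0005],[0.0045,-0.001,0],[0.0045,-0.001,0],[0,0,0]], "turn": [0,0,0,0,0], "grip": [0,0,0,0,0]}}

```text
t: 15.77
position: [0.5665, -0.106, 0.132]
eef_rot: [-1.585, 0.09, 2.938]
wrist_force: [2.4, 0.7, -4.0]
opening: 0.0236
```

```bash
python3 shot.py 16
```

```text
t 15.87 x' 0.0022 y' 0.0025 z 0.132 yaw 2.938 [ 0.12  0.93 -1.46]
```

View pics/w16.png

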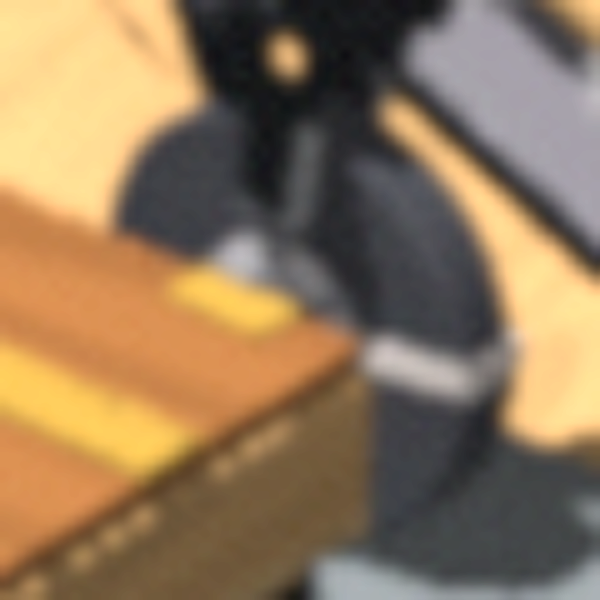

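The mark now runs from about (375,356) to (468,382). I'll compute the angle and then continue.

```bash
python3 mk.py 378,356 420,370 460,382
```

```text
378,356 r 0.0302 deg -82.3
420,370 r 0.0453 deg -83.2
460,382 r 0.0596 deg -83.2
```

Call:
{"fn": "carry_out", "kwargs": {"translation": [[0.0045,-0.001,-0.0003],[0.0045,-0.001,-0.0008],[0.003,-0.0006,-0.0006],[0,0,0],[0,0,0]], "turn": [0,0,0,0,0], "grip": [0,0,0,0,0]}}

```text
t: 16.28
position: [0.5759, -0.108, 0.1311]
eef_rot: [-1.584, 0.083, 2.938]
wrist_force: [-1.3, 0.8, -0.5]
opening: 0.0239
```

```bash
python3 shot.py 17
```

```text
t 16.38 x' 0.0116 y' 0.0025 z 0.1311 yaw 2.938 [-1.36  1.29 -0.53]
```

View pics/w17.png

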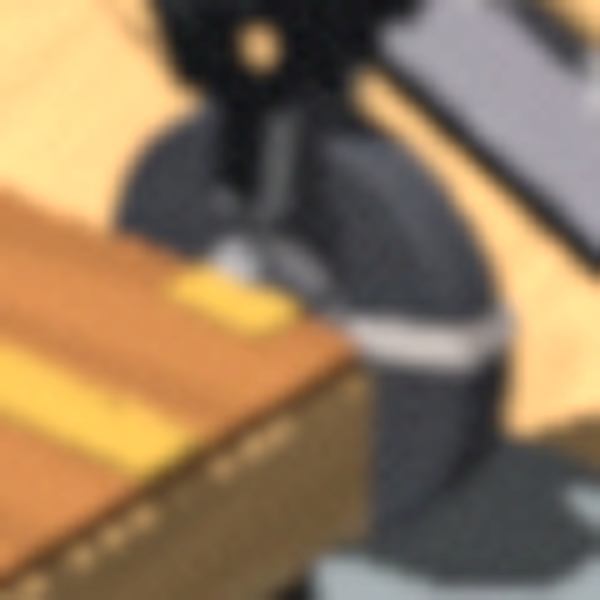

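```bash
python3 mk.py 378,336 420,345 460,352
```

```text
378,336 r 0.0315 deg -70.3
420,345 r 0.0466 deg -73.1
460,352 r 0.061 deg -74.0
```

The mark reads about -73 degrees. One small step more, then hold.

Call:
{"fn": "carry_out", "kwargs": {"translation": [[0.0027,-0.0006,-0.0006],[0,0,0],[0,0,0],[0,0,0],[0,0,0]], "turn": [0,0,0,0,0], "grip": [0,0,0,0,0]}}

```text
t: 16.8
position: [0.5779, -0.1084, 0.1307]
eef_rot: [-1.584, 0.082, 2.938]
wrist_force: [-1.6, 0.3, 0.2]
opening: 0.0236
```

Call:
{"fn": "carry_out", "kwargs": {"translation": [[0,0,0],[0,0,0],[0,0,0],[0,0,0],[0,0,0]], "turn": [0,0,0,0,0], "grip": [0,0,0,0,0]}}

```text
t: 17.22
position: [0.5779, -0.1084, 0.1307]
eef_rot: [-1.584, 0.082, 2.938]
wrist_force: [-2.6, 1.3, 0.6]
opening: 0.0237
```

```bash
python3 shot.py 18
```

```text
t 17.32 x' 0.0137 y' 0.0024 z 0.1307 yaw 2.938 [-2.52  0.42  0.01]
```

Call:
{"fn": "carry_out", "kwargs": {"translation": [[0,0,0],[0,0,0],[0,0,0],[0,0,0],[0,0,0]], "turn": [0,0,0,0,0], "grip": [0,0,0,0,0]}}

```text
t: 17.73
position: [0.5779, -0.1084, 0.1307]
eef_rot: [-1.584, 0.082, 2.938]
wrist_force: [-2.5, 0.2, 0.8]
opening: 0.0234
```

```bash
python3 shot.py 19
```

```text
t 17.83 x' 0.0137 y' 0.0025 z 0.1307 yaw 2.938 [-2.7   0.79 -0.03]
```

View pics/w18.png

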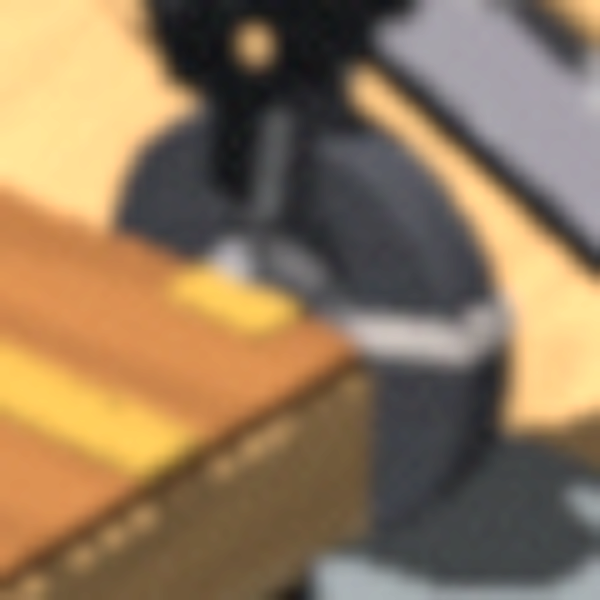

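View pics/c19.png

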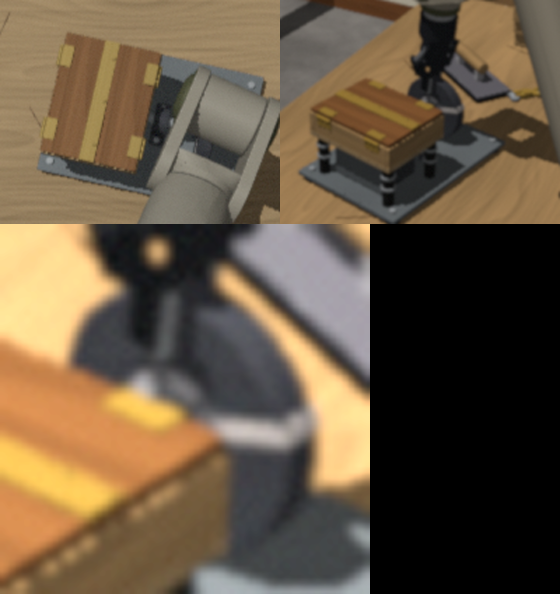

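The mark runs from about (378,331) to (460,346), the leaves are shut, and the hand has not moved between the two frames. I'll check the angle and hand in.

```bash
python3 mk.py 378,331 420,339 460,346; python3 -c "
import cv2,numpy as np
a=cv2.imread('pics/top0.png').astype(int);b=cv2.imread('pics/raw_t19.png').astype(int)
for n,(x,y,w,h) in dict(dish=(115,158,70,68),jar=(140,245,55,50),nip=(450,238,75,70),fl=(430,142,95,105)).items():
    d=np.abs(a-b).max(2)[y:y+h,x:x+w];print(n,(d>40).mean())
from bench import ctrl
print(ctrl.sign_off())"
```

```text
378,331 r 0.032 deg -67.5
420,339 r 0.0471 deg -70.8
460,346 r 0.0615 deg -72.3
dish 0.0
jar 0.0
nip 0.0
fl 0.0017042606516290727
the job is handed in; nothing more can be done
None
```

The shaker is ready to pin. Both leaves are shut, the heavy side is straight down as near as I can measure, and the hand is still gripping the flywheel. I handed the job in at about 18 s; it gives no verdict, so everything below is from my own checks.

- **Leaves:** I folded the plain leaf first, then the lipped one. Both read flat, and the brass lip laps over the plain leaf in the last pictures.
- **Heavy side:** The wheel had rolled by itself and stopped with the mark at -46.7°. I turned it past the bottom by hand and let go, and it rolled back and stopped at about -94°. Straight down is midway, about -70.4°. The stops are about 24° either side of that, inside the expected 14–33°.
- **Final hold:** I gripped the wheel again at 30 N and turned it until the mark read about -71°. Points along the mark range from -67.5° to -72.3°, well inside the 10° tolerance. The hand and the mark did not change between the last two frames.
- **Bystanders:** The jar, dish, nipper and float look the same in the first and last top pictures.

No check failed. The readings disagreed only within that spread, plus 2–4° on the second stop. The hand also tilted by up to about 6° in pitch while turning the wheel, with no visible effect on the hold.

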